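Free the seized bar knob of a router stop block

TASK

On the bench stand two wooden stop blocks; the one with the bar-shaped knob has seized with resin. Grip that bar knob from above and rock it back and forth in small arcs, about 12 degrees to each side of where it started, until it breaks free (its steel wedge then stands fully out of the end of the block); then, in the same grip, turn it on anticlockwise to about 60 degrees from where it started and let go. Leave the round knob of the other block as it is.

Things in the scene. Friction and masses are not known exactly. Their poses are not given: they have to be found in the camera images.
- bar_grip (a point): Grip point on the seized knob's vertical axis, 73 mm above the bench. The knob is a black bar 58 mm long (point x), 16 mm thick (point y: pinch across it), top 14 mm above this point, on a disc 46 mm wide with its top 21 mm below. It stands mid-top of a fixed plywood block 130 mm (along the bar) x 90 x 45 mm tall, left or right, yaw within 40 degrees. The point turns with the knob, z up.
- bar_knob (a joint): Seized bar knob's angle, rad, + anticlockwise from above; starts within 0.03 of 0 (bar along the block). Stiff, 0.2 N m. Until free it has hard stops at -0.30 and +0.30. Each swing past 0.15 to the other side than the last effective one loosens it a step, the first clockwise: four swings, - + - +, free it; extra swings do no harm. Once free it turns anticlockwise to a stop at 1.35.
- wedge (a joint): How far the steel wedge (36 mm wide, 13 to 23 mm above the bench) has slid out of the bar knob's block, m. Near 0 at the start, 4 mm proud of the end face on the point's +x side. A spring pushes it out about 0.008 at each step the knob loosens, to 0.032 when the knob is free; it cannot be pulled out.
- round_knob (a joint): Angle (rad, starts within 0.04 of 0) of the easily turned round ribbed knob, 46 mm wide, top 81 mm above the bench, on the other block, which is otherwise alike, its wedge already out, 260 mm or more from the bar knob. To be left alone. Beyond the blocks stand two octagonal blanks and a jar; a spray can stands at the left.
Things that resemble listed ones, but are neither listed nor needed, are in the scene too. What is shaped like the part that bears bar_grip but blue or orange is not meant. Leave any blue look-alike of the part that bears round_knob alone.

How it is judged:
On the way, in this order (a step that is already met when the one before it is completed fails the run):
1. rocking has let the wedge slip half way out (value of joint wedge above 0.012 m).
2. the knob has broken free: the wedge is fully out (value of joint wedge above 0.029 m).
At the end, for the whole second after the job is handed in: The wedge of the block with the bar knob is out by more than 29 mm, the bar knob is at rest more than 0.8 rad (46 degrees) anticlockwise from joint 0 (further, up to its stop, is fine), and the round knob is within 0.2 rad of joint 0 (value of joint wedge above 0.029 m and value of joint bar_knob above 0.8 rad and velocity of joint bar_knob below 0.1 rad/s and value of joint round_knob between -0.2 and 0.2 rad); the robot touches nothing.
It fails at once if the round knob of the other block is turned (value of joint round_knob below -0.2 rad or value of joint round_knob above 0.2 rad).
It also fails if it takes over 38 s, if anything falls off the work surface, if the arm or the gripper's body presses on something with over 40 N, if the wrist force passes 120 N, or if a joint passes its speed limit or range.

ROBOT

A 6-joint arm with a two-finger parallel gripper is mounted at the origin on the work surface. World frame = base frame: x ahead of the robot, y to its left, z up, the work surface at z = 0. Lengths are in m, angles in rad, forces in N, time in s.
With the tool pointing down it reaches from about 0.3 to 0.875 m from the base axis. Payload 6.4 kg.
Tool frame: the origin (TCP) lies on the centre line of the jaws, within the pads' length; the fingertips stand 22 mm ahead of it and the grasp point (between the pads) lies 3 mm ahead of it; z points along the fingers, y is the line along which they close (so a half turn about z gives the same grasp; the last joint's range is limited). The gripper opens to 85 mm and grips with 20 to 120 N. Pads are 22 mm wide; open, the fingers measure 114 mm over their backs; the gripper's body (76 mm by 85 mm) begins 54 mm behind the grasp point. The pads swing forward as they close: fully open they stand 13 mm farther back than shut.
Start: joints at [-1.398, 0.181, 1.607, -0, 1.354, -0.206], TCP at [0.213, -0.534, 0.253] pointing down, gripper open.
Joint ranges: [-2.99, 2.99], [-0.89, 2.07], [0.3, 2.58], [-1.14, 4.28], [0, 2.63], [-3.12, 3.12]. Speed limits (rad/s): [2.57, 2.57, 3.01, 3.14, 3.14, 3.14].

INTERFACE

Orientations are given as a unit quaternion [w, x, y, z].
In Python, from bench import ctrl gives the robot as it stands. The module is installed in compiled form; this text tells all that it offers.
- The arm moves only by the tool servo_tool, never from a script. Its argument "commands" is a list of rows, each a list of 3 entries, a list of its own where there are three numbers: the shift along the tool's x, y, z in mm, then the turn about the tool's z in rad, then the finger opening in mm, from 0 to 85.4. In form: [[[dx, dy, dz], turn, jaw], ...]. A call has 1 to 20 rows; each row shifts and turns the commanded pose from where the row before left it, along the tool's axes as they then stand; what a row does not reach is not made up. A row lasts 1/8 s, in which the tool goes at most 62.5 mm and 10.7 degrees, less where a joint would pass 70% of its speed; a pose out of reach is approached as far as the arm can. A call with a gripper value outside its range is refused whole. The fingers move at their own pace and stop on an object; the grip force is fixed at half the most. Time passes only in rows, so rows that do not move let the fingers close. It gives the time, the measured TCP pose, the force, the opening and the grip force at its end, in the units of the state.
- ctrl.get_obs(): the state, without advancing time (a new reading comes with each control period).
- ctrl.camera(name): name is "scene" or "top"; returns a dict with "color" (400x640x3 uint8, red, green, blue), "z_map" (400x640 float32, m along the optical axis (not along the pixel's ray), 0 where there is no reading), "fx", "fy", "cx", "cy" (pixels), "k1" (the pictures are not rectified: a ray, as slopes to the right and down, at radius r is drawn at 1 + k1 r^2 times it, then the intrinsics apply), "R" (3x3) and "t" (3): a world point X has camera coordinates R X + t. Camera axes: x right, y down, z forward; pixel columns grow to the right and rows downward; lengths in m; the calibration is good to about 2 mm. A picture is of the moment at which its call begins.
- ctrl.hand_in(): hands the job in; it is judged then, once.
The state is a dict: "time_s": time; "q": joint angles; "dq": joint speeds; "joint_efforts": joint torques, N m; "eef_pos": TCP position; "eef_rot": TCP orientation; "wrist_force": force on the tool from outside, world axes, zero at the start; "torque": the same for the moment, N m; "opening": opening from 0.0 (shut) to 1.0 (fully open); "grasp_force": force on a finger pad.
Only numpy, scipy, OpenCV 4.12 (cv2) and the standard library are available. Lean on these libraries where they do the work, as an engineer would, in place of code of your own. Each camera call takes 0.05 s, during which the arm holds its last target. There are 200 camera calls.

## Working session

There is one attempt and no reset: what is moved stays moved. The work goes in short steps, Python scripts to look and compute and a tool call to move; the robot and the scene stay as the last step left them, time stands still between calls to the robot, and variables do not carry over. Pictures are saved under pics/ and viewed, at most 10 in all, crops included, and the job is handed in when it is done.

Besides the shell and the picture viewer there is one more tool, called after "Request:" by a JSON object that holds its "name" and its "arguments". servo_tool: Moves the arm, as the interface text tells. Its arguments: {"type":"object","properties":{"commands":{"type":"array"}},"required":["commands"]}

```bash
mkdir -p pics; cat > h.py <<'E'
import numpy as np, cv2
from bench import ctrl
def world(c,u,v,z=None):
    K=np.array([[c["fx"],0,c["cx"]],[0,c["fy"],c["cy"]],[0,0,1.]])
    p=cv2.undistortPoints(np.array([[[u,v]]],float),K,np.array([c["k1"],0,0,0.]))[0,0]
    R,t=np.array(c["R"]),np.array(c["t"]); d=R.T@np.array([p[0],p[1],1]); o=-R.T@t
    if z is None: return o+d*c["z_map"][int(round(v)),int(round(u))]
    return o+d*(z-o[2])/d[2]
E
python3 - <<'E'
from h import *
for n in("top","scene"):
    c=ctrl.camera(n); cv2.imwrite(f"pics/{n}0.png",c["color"][:,:,::-1]); np.save(n+".npy",c,allow_pickle=True)
o=ctrl.get_obs(); print(o["time_s"],o["eef_pos"],o["eef_rot"])
E
```

```text
0.1 [ 0.21258988 -0.53376777  0.25246883] [-7.86216752e-04  9.82115830e-01  1.88276069e-01  2.39206064e-05]
```

View pics/top0.png

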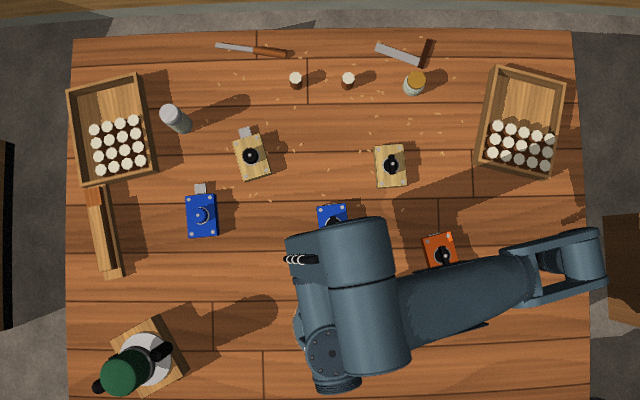

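View pics/scene0.png

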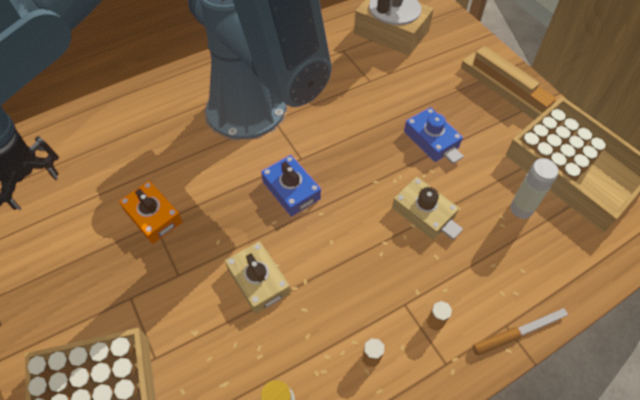

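The top view shows the plywood bar block at about (391,165), and the round-knob block at (251,155) with its wedge out. The blue and orange ones are decoys. I'll enlarge the bar block.

```bash
python3 - <<'E'
from h import *
c=np.load("top.npy",allow_pickle=True).item(); s=np.load("scene.npy",allow_pickle=True).item()
a=cv2.resize(c["color"][135:195,360:420,::-1],(600,600),interpolation=cv2.INTER_CUBIC)
b=cv2.resize(s["color"][230:320,215:305,::-1],(600,600),interpolation=cv2.INTER_CUBIC)
cv2.imwrite("pics/topcrop.png",a);cv2.imwrite("pics/scenecrop.png",b)
# points near block-top height, and near knob-top height, from depth
for nm,k in(("top",c),("scene",s)):
    v,u=np.mgrid[0:400,0:640]; K=np.array([[k["fx"],0,k["cx"]],[0,k["fy"],k["cy"]],[0,0,1.]])
    p=cv2.undistortPoints(np.stack([u,v],-1).reshape(-1,1,2).astype(float),K,np.array([k["k1"],0,0,0.]))[:,0]
    X=(np.c_[p,np.ones(len(p))]*k["z_map"].reshape(-1,1)-np.array(k["t"]))@np.array(k["R"])
    ctr=world(c,391,165,.06)
    near=np.hypot(*(X[:,:2]-ctr[:2]).T)<.11
    for lo,hi in((.035,.1),(.076,.1)):
        P=X[near&(X[:,2]>lo)&(X[:,2]<hi)]
        if len(P)<5: print(nm,lo,len(P));continue
        r=cv2.minAreaRect(P[:,:2].astype(np.float32)*1000)
        w,V=np.linalg.eigh(np.cov(P[:,:2].T)); print(nm,lo,len(P),P.mean(0).round(4),r,np.degrees(np.arctan2(V[1,1],V[0,1])))
E
```

```text
top 0.035 1234 [ 0.4865 -0.1978  0.0491] ((487.9893493652344, -198.94256591796875), (131.7366943359375, 91.51083374023438), 3.4655888080596924) -176.73605306153834
top 0.076 112 [ 0.4865 -0.1981  0.0861] ((487.10321044921875, -198.62449645996094), (57.00660705566406, 16.401269912719727), 2.543438196182251) -178.23145959000837
scene 0.035 2294 [ 0.494  -0.2001  0.0488] ((488.52069091796875, -199.0545654296875), (132.35821533203125, 89.76709747314453), 3.3859713077545166) -175.85916688945662
scene 0.076 213 [ 0.4906 -0.2005  0.085 ] ((488.2284851074219, -199.98744201660156), (58.351139068603516, 16.548171997070312), 2.335547924041748) -177.70329733553007
```

View pics/topcrop.png

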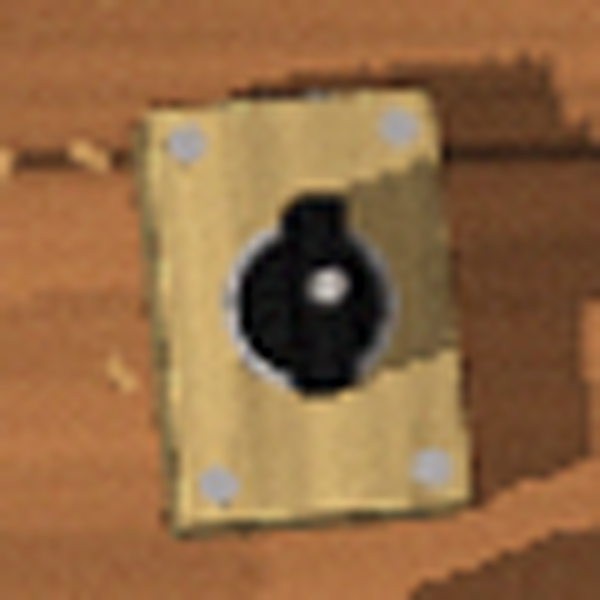

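View pics/scenecrop.png

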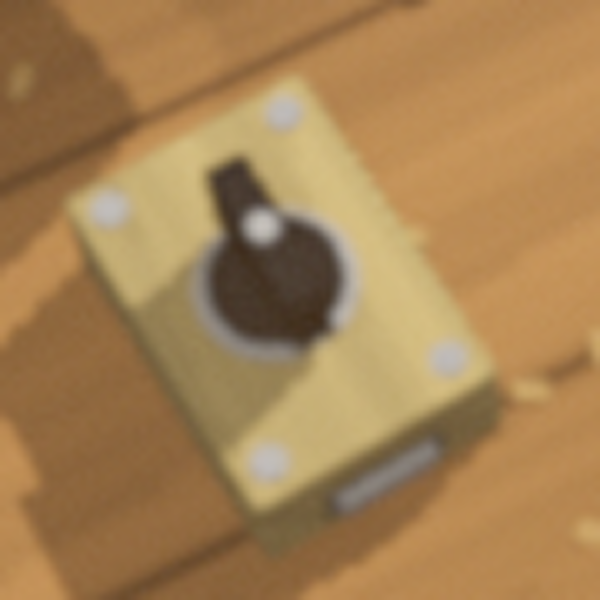

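The bar knob's centre is about (0.488, -0.199), with the bar at about 0.045 rad. Its wedge faces away from the robot. I'll turn and move above it.

Request:
{"name": "servo_tool", "arguments": {"commands": [[[0, 0, 0], 0.167, 60], [[0, 0, 0], 0.166, 50], [[32.3, -35.7, 0], 0, 45], [[32.3, -35.7, 0], 0, 45], [[32.3, -35.7, 0], 0, 45], [[32.3, -35.7, 0], 0, 45], [[32.3, -35.7, 0], 0, 45], [[32.3, -35.7, 0], 0, 45], [[32.3, -35.7, 0], 0, 45], [[32.3, -35.7, 0], 0, 45], [[32.3, -35.7, 0], 0, 45], [[0, 0, 0], 0, 45], [[0, 0, 40], 0, 45], [[0, 0, 40], 0, 45], [[0, 0, 0], 0, 45], [[0, 0, 0], 0, 45]]}}

```text
time_s: 2.1
eef_pos: [0.4886, -0.2009, 0.1745]
eef_rot: [0.0, 1.0, 0.023, 0.0]
wrist_force: [-0.7, -0.1, 0.1]
opening: 0.527
grasp_force: 0.0
```

```bash
python3 - <<'E'
from h import *
o=ctrl.get_obs(); w,x,y,z=o["eef_rot"]; print(o["time_s"],o["eef_pos"],2*np.arctan2(y,x),o["q"],o["opening"])
a=2*np.arctan2(y,x); d=np.array([.4878,-.1993])-o["eef_pos"][:2]
print("tool mm",1000*(d@[np.cos(a),np.sin(a)]),1000*(d@[np.sin(a),-np.cos(a)]))
E
```

```text
2.1 [ 0.48863329 -0.2009446   0.17454683] 0.04506747425239903 [-6.14930265e-01  1.62986753e-01  1.79704128e+00 -1.49294267e-04
  1.18031135e+00  9.10855328e-01] 0.5270908856296506
tool mm -0.758351943449208 -1.6804719131849128
```

Request:
{"name": "servo_tool", "arguments": {"commands": [[[-1, -1.5, 40], 0, 45], [[0, 0, 35], 0, 45], [[0, 0, 19.5], 0, 45], [[0, 0, 0], 0, 45], [[0, 0, 0], 0, 10], [[0, 0, 0], 0, 5], [[0, 0, 0], 0, 5], [[0, 0, 0], 0, 5], [[0, 0, 0], 0, 5]]}}

```text
time_s: 3.22
eef_pos: [0.4885, -0.1982, 0.0811]
eef_rot: [-0.0, 1.0, 0.023, 0.001]
wrist_force: [-0.0, 6.6, 7.8]
opening: 0.177
grasp_force: 59.2
```

```bash
python3 - <<'E'
from h import *
c=ctrl.camera("scene"); cv2.imwrite("pics/s2.png",cv2.resize(c["color"][190:330,170:350,::-1],(720,560),interpolation=cv2.INTER_CUBIC))
o=ctrl.get_obs(); print(o)
E
```

```text
{'time_s': 3.275, 'q': array([-0.61164494,  0.30119019,  1.85068753,  0.00194989,  0.98764548,
        0.91265732]), 'dq': array([-4.71699803e-04,  8.61705098e-04,  3.18343350e-04,  2.89097183e-03,
        2.91999772e-05, -6.48119482e-04]), 'joint_efforts': array([ -2.4554725 , -39.91974592, -27.40489662,  -1.20131046,
        -1.26804639,  -0.25025493]), 'eef_pos': array([ 0.48851418, -0.19815316,  0.08108467]), 'eef_rot': array([-4.19946447e-05,  9.99741249e-01,  2.27090414e-02,  1.31609439e-03]), 'wrist_force': array([-0.09557191,  5.15837456,  8.20024886]), 'torque': array([ 0.91685791,  0.22752909, -0.27504815]), 'grasp_force': 59.14883852005005, 'opening': 0.17510855536905637}
```

View pics/s2.png

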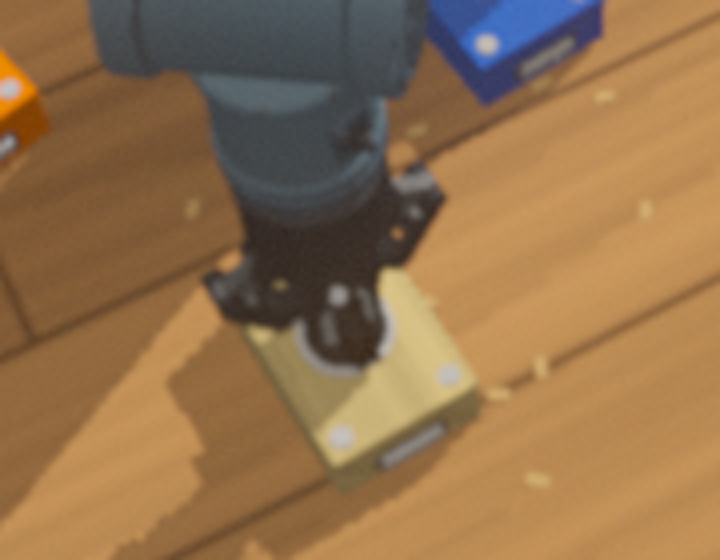

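The knob is gripped well, and the wedge is still flush at about (412,445). First I'll centre with a 1 mm shift, then swing clockwise.

Request:
{"name": "servo_tool", "arguments": {"commands": [[[0, -1, 0], 0, 5], [[0, 0, 0], 0.11, 5], [[0, 0, 0], 0.11, 5], [[0, 0, 0], 0, 5], [[0, 0, 0], 0, 5]]}}

```text
time_s: 3.9
eef_pos: [0.4885, -0.1981, 0.0811]
eef_rot: [0.001, 0.996, -0.087, 0.002]
wrist_force: [-2.1, 2.5, 6.2]
opening: 0.175
grasp_force: 59.1
```

```bash
cat > st.py <<'E'
from h import *
o=ctrl.get_obs(); w,x,y,z=o["eef_rot"]; print(o["time_s"],o["eef_pos"],2*np.arctan2(y,x)-.045,o["torque"],o["wrist_force"],o["grasp_force"])
c=ctrl.camera("scene")
e=np.array([np.cos(.059),np.sin(.059)]);n=np.array([-e[1],e[0]])
v,u=np.mgrid[0:400,0:640]; K=np.array([[c["fx"],0,c["cx"]],[0,c["fy"],c["cy"]],[0,0,1.]])
p=cv2.undistortPoints(np.stack([u,v],-1).reshape(-1,1,2).astype(float),K,np.array([c["k1"],0,0,0.]))[:,0]
X=(np.c_[p,np.ones(len(p))]*c["z_map"].reshape(-1,1)-np.array(c["t"]))@np.array(c["R"])
r=X[:,:2]-[.4882,-.199]; a,b=r@e,r@n
m=(abs(b)<.012)&(X[:,2]>.017)&(X[:,2]<.028)&(a>.055)&(a<.13)
print("wedge proud mm",1000*(np.percentile(a[m],95)-.065) if m.sum() else None,m.sum())
E
python3 st.py
```

```text
3.9 [ 0.48850998 -0.19809953  0.0811194 ] -0.21997162655011948 [ 0.25067269  0.20597951 -0.38159636] [-2.06148054  2.4898455   6.22789049] 59.052377343177795
wedge proud mm 10.974367681933202 82
```

One step has loosened: the wedge is about 11 mm proud, against an expected 12 mm. I'll continue + - +.

Request:
{"name": "servo_tool", "arguments": {"commands": [[[0, 0, 0], -0.15, 5], [[0, 0, 0], -0.15, 5], [[0, 0, 0], -0.15, 5], [[0, 0, 0], 0, 5], [[0, 0, 0], 0, 5], [[0, 0, 0], 0.15, 5], [[0, 0, 0], 0.15, 5], [[0, 0, 0], 0.15, 5], [[0, 0, 0], 0, 5], [[0, 0, 0], 0, 5], [[0, 0, 0], -0.15, 5], [[0, 0, 0], -0.15, 5], [[0, 0, 0], -0.15, 5], [[0, 0, 0], 0, 5], [[0, 0, 0], 0, 5]]}}

```text
time_s: 5.82
eef_pos: [0.4885, -0.198, 0.0811]
eef_rot: [0.001, 0.99, 0.138, 0.001]
wrist_force: [-1.4, 2.5, 6.2]
opening: 0.176
grasp_force: 58.9
```

```bash
python3 st.py
```

```text
5.825 [ 0.4885167  -0.19804799  0.08112808] 0.23092268015543377 [ 0.34483957  0.15498658 -0.0136382 ] [-1.44389627  2.51554576  6.23078814] 58.938868045806885
wedge proud mm 34.06820534665539 197
```

The wedge is about 35 mm proud (4 + 32), so the knob is free. Turning it on to about 1.08 rad.

Request:
{"name": "servo_tool", "arguments": {"commands": [[[0, 0, 0], -0.14, 5], [[0, 0, 0], -0.14, 5], [[0, 0, 0], -0.14, 5], [[0, 0, 0], -0.14, 5], [[0, 0, 0], -0.14, 5], [[0, 0, 0], -0.14, 5], [[0, 0, 0], 0, 5], [[0, 0, 0], 0, 5]]}}

```text
time_s: 6.88
eef_pos: [0.4885, -0.1979, 0.0811]
eef_rot: [0.001, 0.848, 0.529, 0.001]
wrist_force: [-1.3, 2.5, 6.5]
opening: 0.175
grasp_force: 59.0
```

```bash
python3 st.py
```

```text
6.875 [ 0.4884948  -0.19792443  0.08111417] 1.0708501857111214 [ 0.49981735  0.24329174 -0.02681033] [-1.25270714  2.48461064  6.47603903] 58.98049771785736
wedge proud mm 34.260193556160196 195
```

Now I'll release, rise, and look.

Request:
{"name": "servo_tool", "arguments": {"commands": [[[0, 0, 0], 0, 45], [[0, 0, 0], 0, 45], [[0, 0, 0], 0, 45], [[0, 0, 0], 0, 45], [[0, 0, -30], 0, 45], [[0, 0, -40], 0, 45], [[0, 0, -40], 0, 45], [[0, 0, -40], 0, 45], [[0, 0, 0], 0, 45], [[0, 0, 0], 0, 45]]}}

```text
time_s: 8.18
eef_pos: [0.4869, -0.1973, 0.2282]
eef_rot: [-0.0, 0.848, 0.529, -0.0]
wrist_force: [1.0, 0.3, 0.2]
opening: 0.53
grasp_force: 0.0
```

```bash
python3 st.py; python3 - <<'E'
from h import *
c=ctrl.camera("scene"); cv2.imwrite("pics/s3.png",c["color"][:,:,::-1])
E
```

```text
8.175 [ 0.48688858 -0.19730425  0.22819907] 1.0707478252040354 [0.05992772 0.01001046 0.01376822] [1.00699234 0.29610094 0.21093112] 0.0
wedge proud mm 34.064564484208624 194
```

View pics/s3.png

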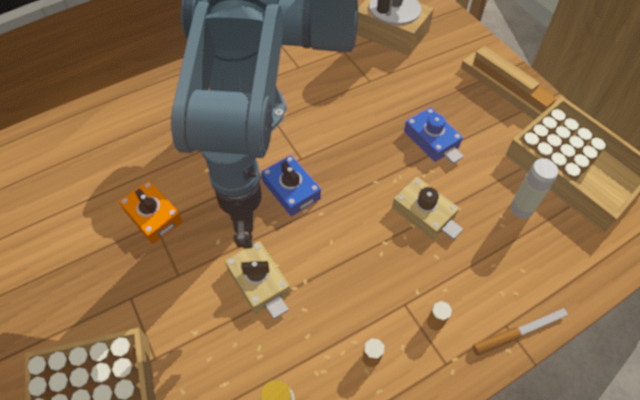

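The bar at (255,268) is turned about 60° anticlockwise, the wedge at (277,308) is out, and the gripper is clear. Handing in.

```bash
python3 -c "
from bench import ctrl
print(ctrl.hand_in())"
```

```text
the job is handed in; nothing more can be done
None
```

I rocked the bar knob free (wedge measured about 34 mm proud of the end face), turned it on to about 61° anticlockwise and let go, left the round knob alone, and handed the job in; no verdict was returned.

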